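# Put the paint tins away in the drawer by colour

## Robot

A 6-joint arm with a two-finger parallel gripper is mounted at the origin on the work surface. World frame = base frame: x ahead of the robot, y to its left, z up, the work surface at z = 0. Lengths are in m, angles in rad, forces in N, time in s.
With the tool pointing down it reaches from about 0.275 to 0.85 m from the base axis. Payload 19 kg.
Tool frame: the origin (TCP) lies where the fingers leave the gripper's body, on its centre line; the fingertips stand 73 mm ahead of it and the grasp point (between the pads) lies 54 mm ahead of it; z points along the fingers, y is the line along which they close (so a half turn about z gives the same grasp; the last joint's range is limited). The gripper opens to 85 mm and grips with 20 to 120 N. Pads are 22 mm wide; open, the fingers measure 114 mm over their backs; the gripper's body (76 mm by 85 mm) begins 54 mm behind the grasp point. The pads swing forward as they close: fully open they stand 13 mm farther back than shut.
Start: joints at [0.966, 0.15, 1.437, -0, 1.554, -0.134], TCP at [0.261, 0.512, 0.304] pointing down, gripper open.
Joint ranges: [-2.8, 2.8], [-0.68, 2.1], [0.12, 2.68], [-1.39, 4.53], [0.16, 2.79], [-2.81, 2.81]. Speed limits (rad/s): [1.89, 1.89, 2.22, 3.01, 3.01, 3.01].

## Interface

Orientations are given as a 3x3 rotation matrix whose columns are the frame's x, y, z axes.
In Python, from bench import read_state, get_image, camera_model, job gives the robot as it stands.
- The arm moves only by the shell command python3 -m creep 'ROWS' [FORCE]. ROWS is JSON, a list that holds one entry, the list of rows, each a list of 5 numbers: the shift along the tool's x, y, z in mm, then the turn about the tool's z in degrees, then the finger opening in mm, from 0 to 85.4. In form: [[[dx, dy, dz, turn, claw], ...]]. A call has 1 to 20 rows; each row is the pose to reach, as a shift and turn from the pose commanded when the call began, along the tool's axes at that moment; what a row does not reach only later rows make up. A row lasts 1/10 s, in which the tool goes at most 50 mm and 8.59 degrees, less where a joint would pass 70% of its speed; a pose out of reach is approached as far as the arm can. A call with a gripper value outside its range is refused whole. The fingers move at their own pace and stop on an object; FORCE is the grip in N (left out, the last holds). Time passes only in rows, so rows that repeat a pose let the fingers close. It gives the time, the measured TCP pose, the force, the opening and the grip force at its end, in the units of the state.
- read_state(): the state, without advancing time (a new reading comes with each control period).
- get_image(name): name is "side" or "top" or "wrist"; returns the picture (384x512x3 uint8, blue, green, red); there is no depth.
- camera_model(name): a dict with "camera_matrix" (3x3 intrinsics, pixels), "view" (4x4, takes a point from world to camera coordinates). Camera axes: x right, y down, z forward; pixel columns grow to the right and rows downward; lengths in m; the calibration is good to about 2 mm. A picture is of the moment at which its call begins: read the wrist's pose just before it. camera_model takes no time and is no camera call; for the wrist camera it gives the pose at the moment of the call.
- job.finish_job(): hands the job in; it is judged then, once.
The state is a dict: "time_s": time; "joint_positions": joint angles; "joint_vel": joint speeds; "effort": joint torques, N m; "tool_pos": TCP position; "tcp_rot": TCP orientation; "contact_force": force on the tool from outside, world axes, zero at the start; "torque": the same for the moment, N m; "gripper_width": opening from 0.0 (shut) to 1.0 (fully open); "finger_force": force on a finger pad.
Only numpy, scipy, OpenCV 4.12 (cv2) and the standard library are available. Lean on these libraries where they do the work, as an engineer would, in place of code of your own. Each camera call takes 0.05 s, during which the arm holds its last target. There are 200 camera calls.

## Task

Painting is over for today: pull the paint drawer open by its handle, stand every paint tin from the cutting mat upright in the drawer tray of its own colour, and push the drawer fully shut again. Set each tin down rather than dropping it, leave the trays in the drawer, and do not shift the model tank or the other things on the bench.

Things in the scene. Friction and masses are not known exactly. Their poses are not given: they have to be found in the camera images.
- cabinet: low wooden one-drawer paint cabinet, fixed on the bench: 220 mm deep (x), 270 mm wide (y), 70 mm high. Origin: centre of its underside. The drawer front faces its own -x, roughly towards the robot; position and yaw vary. Nothing on its top is over 6 mm high. The drawer opening lets standing tins pass with 9 mm to spare
- paint_drawer (a joint): how far the drawer is pulled out, m: 0 shut, end stop 0.165; slides along the cabinet's -x, stays where left (friction 1.5 N plus 5 N per m/s). The trays are wholly exposed from 0.15. Dark front panel 14 mm thick, 266 mm wide, from 6 to 62 mm above the bench. Low plywood sides and back, top edge 30 mm above the bench like the tray walls; inside 146 mm long (x), 231 mm wide
- drawer_handle (a point): middle of the handle: level steel bar 10 mm thick, 110 mm long, parallel to the drawer front (along the cabinet's y); its axis is 40 mm in front of the front panel (35 mm clear gap behind the bar), 40 mm above the bench and 30 mm below the cabinet top; posts 45 mm either side of the middle. Moves with the drawer; axes as the cabinet's
- drawer_floor (a point): centre of the upper face of the drawer's floor, 16 mm above the bench; moves with the drawer; axes as the cabinet's (x from front to back)
- yellow_tray: yellow plastic lift-out tray, loose in the drawer with 2 mm play, open on top: 142 mm long (its x, along the drawer's slide), 74 mm wide (y), 14 mm high, walls and floor 3 mm. Holds three tins in a row along x. Origin: centre of its underside; tins stand on its floor, 3 mm higher. The three trays lie side by side in an order that varies; hidden while the drawer is shut
- red_tray: red plastic lift-out tray, loose in the drawer with 2 mm play, open on top: 142 mm long (its x, along the drawer's slide), 74 mm wide (y), 14 mm high, walls and floor 3 mm. Holds three tins in a row along x. Origin: centre of its underside; tins stand on its floor, 3 mm higher. The three trays lie side by side in an order that varies; hidden while the drawer is shut
- blue_tray: blue plastic lift-out tray, loose in the drawer with 2 mm play, open on top: 142 mm long (its x, along the drawer's slide), 74 mm wide (y), 14 mm high, walls and floor 3 mm. Holds three tins in a row along x. Origin: centre of its underside; tins stand on its floor, 3 mm higher. The three trays lie side by side in an order that varies; hidden while the drawer is shut
- yellow_tin1: small enamel paint tin, upright cylinder 34 mm across and 32 mm high, about 45 g: bare metal with a yellow lid top and a yellow band round the side. Origin: centre of the underside; z is up its axis. It starts standing on the cutting mat; it may be absent in some starts
- yellow_tin2: small enamel paint tin, upright cylinder 34 mm across and 32 mm high, about 45 g: bare metal with a yellow lid top and a yellow band round the side. Origin: centre of the underside; z is up its axis. It starts standing on the cutting mat; it may be absent in some starts
- yellow_tin3: small enamel paint tin, upright cylinder 34 mm across and 32 mm high, about 45 g: bare metal with a yellow lid top and a yellow band round the side. Origin: centre of the underside; z is up its axis. It starts standing on the cutting mat; it may be absent in some starts
- red_tin1: small enamel paint tin, upright cylinder 34 mm across and 32 mm high, about 45 g: bare metal with a red lid top and a red band round the side. Origin: centre of the underside; z is up its axis. It starts standing on the cutting mat; it may be absent in some starts
- red_tin2: small enamel paint tin, upright cylinder 34 mm across and 32 mm high, about 45 g: bare metal with a red lid top and a red band round the side. Origin: centre of the underside; z is up its axis. It starts standing on the cutting mat; it may be absent in some starts
- blue_tin1: small enamel paint tin, upright cylinder 34 mm across and 32 mm high, about 45 g: bare metal with a blue lid top and a blue band round the side. Origin: centre of the underside; z is up its axis. It starts standing on the cutting mat; it may be absent in some starts
- blue_tin2: small enamel paint tin, upright cylinder 34 mm across and 32 mm high, about 45 g: bare metal with a blue lid top and a blue band round the side. Origin: centre of the underside; z is up its axis. It starts standing on the cutting mat; it may be absent in some starts
- model_tank: finished scale-model tank in sand and dark green, hull 178 mm long (x), 100 mm wide, 68 mm high with the turret; the gun reaches 134 mm from the origin towards its -x. Delicate. Origin: centre of the underside. It stands on the mat behind the tins. Loose. A bystander: leave it alone.
- thinner_jar: round glass thinner jar with black cap, 44 mm across, 56 mm high. Origin: centre of the underside. Loose. A bystander: leave it alone.
- glue_bottle: square amber glue bottle with green cap, 36 mm wide, 56 mm high. Origin: centre of the underside. Loose. A bystander: leave it alone.
- sprue: sand-coloured plastic sprue frame with parts, about 135 by 85 mm, 5 mm thick, lying flat. Origin: centre of the underside. Loose. A bystander: leave it alone.
- hobby_knife: hobby knife lying flat, about 140 mm long (x), 10 mm thick. Origin: underside of the handle, near the middle. Loose. A bystander: leave it alone.
- sanding_stick: flat grey sanding stick with blue face, 150 mm long (x), 18 mm wide, 4 mm thick, left of the drawer. Origin: centre of the underside. Loose. A bystander: leave it alone.
- mat: green A2 cutting mat with a pale grid, 600 mm (x) by 450 mm (y), 2 mm thick, fixed. Origin: centre of the underside. A blue mug with brushes, 72 mm across and about 0.24 m high, stands beyond its far right corner
There are look-alikes about, which are no part of the job. Leave any black or green look-alike of the yellow_tin1 alone.

How it is judged:
On the way, in this order (a step that is already met when the one before it is completed fails the run):
1. the drawer is pulled open by at least 11 cm (value of joint paint_drawer above 0.11 m), for 0.2 s.
2. every tin present stands upright on the floor of the tray of its own colour (x of yellow_tin1 in the frame of yellow_tray between -0.057 and 0.057 m and y of yellow_tin1 in the frame of yellow_tray between -0.022 and 0.022 m and z of yellow_tin1 in the frame of yellow_tray between -0.002 and 0.009 m and angle between each of yellow_tin1, yellow_tin2, yellow_tin3, red_tin1, red_tin2, blue_tin1, blue_tin2's own z axis and vertical below 0.15 rad and x of yellow_tin2 in the frame of yellow_tray between -0.057 and 0.057 m and y of yellow_tin2 in the frame of yellow_tray between -0.022 and 0.022 m and z of yellow_tin2 in the frame of yellow_tray between -0.002 and 0.009 m and x of yellow_tin3 in the frame of yellow_tray between -0.057 and 0.057 m and y of yellow_tin3 in the frame of yellow_tray between -0.022 and 0.022 m and z of yellow_tin3 in the frame of yellow_tray between -0.002 and 0.009 m and x of red_tin1 in the frame of red_tray between -0.057 and 0.057 m and y of red_tin1 in the frame of red_tray between -0.022 and 0.022 m and z of red_tin1 in the frame of red_tray between -0.002 and 0.009 m and x of red_tin2 in the frame of red_tray between -0.057 and 0.057 m and y of red_tin2 in the frame of red_tray between -0.022 and 0.022 m and z of red_tin2 in the frame of red_tray between -0.002 and 0.009 m and x of blue_tin1 in the frame of blue_tray between -0.057 and 0.057 m and y of blue_tin1 in the frame of blue_tray between -0.022 and 0.022 m and z of blue_tin1 in the frame of blue_tray between -0.002 and 0.009 m and x of blue_tin2 in the frame of blue_tray between -0.057 and 0.057 m and y of blue_tin2 in the frame of blue_tray between -0.022 and 0.022 m and z of blue_tin2 in the frame of blue_tray between -0.002 and 0.009 m), for 0.3 s.
At the end, for the whole second after the job is handed in: The drawer is shut to within 6 mm; every tin present stands upright (within 0.15 rad) and at rest on the floor of the tray of its own colour; the three trays lie flat in the drawer; the tank is within 30 mm and the jar, bottle, sprue, knife and sanding stick are within 50 mm of where they began (all of step 2 and value of joint paint_drawer below 0.006 m and linear speed of each of yellow_tin1, yellow_tin2, yellow_tin3, red_tin1, red_tin2, blue_tin1, blue_tin2 below 0.02 m/s and horizontal distance between each of yellow_tray, red_tray, blue_tray and drawer_floor below 0.09 m and height (world z) of each of yellow_tray, red_tray, blue_tray below 0.022 m and distance of model_tank from where it was at the start of the episode below 0.03 m and distance of each of thinner_jar, glue_bottle, sprue, hobby_knife, sanding_stick from where it was at the start of the episode below 0.05 m); the robot touches nothing.
It fails at once if the model tank is shifted by more than 30 mm or tipped (distance of model_tank from where it was at the start of the episode above 0.03 m or angle between model_tank's own z axis and vertical above 0.35 rad).
It fails at once if the thinner jar or glue bottle is knocked over (angle between any of thinner_jar, glue_bottle's own z axis and vertical above 0.8 rad).
It fails at once if a tin is dropped (falls free from more than about 3 cm) ((linear speed of yellow_tin1 above 0.65 m/s and height (world z) of yellow_tin1 above 0.03 m and contact force between yellow_tin1 and the fingers below 0.05 N) or (linear speed of yellow_tin2 above 0.65 m/s and height (world z) of yellow_tin2 above 0.03 m and contact force between yellow_tin2 and the fingers below 0.05 N) or (linear speed of yellow_tin3 above 0.65 m/s and height (world z) of yellow_tin3 above 0.03 m and contact force between yellow_tin3 and the fingers below 0.05 N) or (linear speed of red_tin1 above 0.65 m/s and height (world z) of red_tin1 above 0.03 m and contact force between red_tin1 and the fingers below 0.05 N) or (linear speed of red_tin2 above 0.65 m/s and height (world z) of red_tin2 above 0.03 m and contact force between red_tin2 and the fingers below 0.05 N) or (linear speed of blue_tin1 above 0.65 m/s and height (world z) of blue_tin1 above 0.03 m and contact force between blue_tin1 and the fingers below 0.05 N) or (linear speed of blue_tin2 above 0.65 m/s and height (world z) of blue_tin2 above 0.03 m and contact force between blue_tin2 and the fingers below 0.05 N)).
Of yellow_tin1, yellow_tin2, yellow_tin3, red_tin1, red_tin2, blue_tin1, blue_tin2 only 5 to 7 are there at a start; the rules pass over those that are not, and their reading is None.
At some moment in a run one of yellow_tin1, yellow_tin2, yellow_tin3, red_tin1, red_tin2, blue_tin1, blue_tin2 may be knocked a few centimetres aside while the robot is not near it.
It also fails if it takes over 208 s, if anything falls off the work surface, if the arm or the gripper's body presses on something with over 40 N, if the wrist force passes 120 N, or if a joint passes its speed limit or range.

## Working session

There is one attempt and no reset: what is moved stays moved. The work goes in short steps, Python scripts to look and compute and a shell command to move; the robot and the scene stay as the last step left them, time stands still between calls to the robot, and variables do not carry over. Pictures are saved under pics/ and viewed, at most 14 in all, crops included, and the job is handed in when it is done.

```bash
mkdir -p pics; ls
python3 - <<'E'
from bench import *
import cv2,numpy as np
s=read_state();print(s['time_s'],s['tool_pos'],s['tcp_rot'],s['gripper_width'])
for n in('top','side'):
    cv2.imwrite(f'pics/{n}0.png',get_image(n)); m=camera_model(n);print(n,np.round(m['camera_matrix'],1).tolist(),np.round(m['view'],3).tolist())
E
```

```text
pics
0.0 [0.26076568 0.51230531 0.30329012] [[-8.91204706e-01  4.53600870e-01 -6.49629672e-04]
 [ 4.53601316e-01  8.91204174e-01 -9.83401167e-04]
 [ 1.32881050e-04 -1.17108462e-03 -9.99999305e-01]] 1.0001441428259288
top [[411.1, 0.0, 257.3], [0.0, 411.1, 194.0], [0.0, 0.0, 1.0]] [[0.013, -1.0, 0.0, -0.006], [-0.985, -0.013, -0.173, 0.564], [0.173, 0.002, -0.985, 1.288], [0.0, 0.0, 0.0, 1.0]]
side [[358.7, 0.0, 260.0], [0.0, 358.7, 195.7], [0.0, 0.0, 1.0]] [[0.899, -0.438, -0.01, -0.478], [-0.232, -0.455, -0.86, 0.198], [0.372, 0.775, -0.51, 0.985], [0.0, 0.0, 0.0, 1.0]]
```

View pics/top0.png

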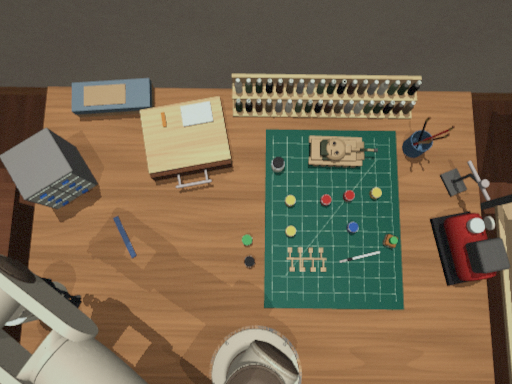

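View pics/side0.png

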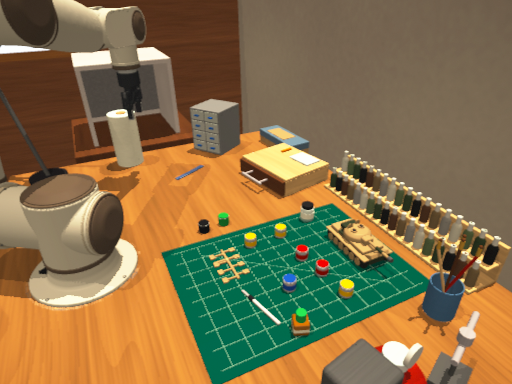

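The top view shows the tins: yellow (290,200), (291,231), (377,193); red (326,200), (349,195); blue (353,228). Things that could be mistaken for them are the green tin (247,240), black tin (249,261), jar (278,163) and glue bottle (391,240). The handle is at (195,184). The side view agrees: three yellow, two red, one blue.

```bash
cat > h.py <<'E'
from bench import *
import cv2,numpy as np
def ray(m,px,z):
    K=np.array(m['camera_matrix']);V=np.array(m['view']);R=V[:3,:3];c=-R.T@V[:3,3]
    d=R.T@np.linalg.solve(K,np.array([px[0],px[1],1.]));return c+d*(z-c[2])/d[2]
def proj(m,p):
    V=np.array(m['view']);q=np.array(m['camera_matrix'])@(V[:3,:3]@np.array(p)+V[:3,3]);return q[:2]/q[2]
H={'yellow':[(20,33)],'red':[(0,8),(172,180)],'blue':[(105,128)]}
def blobs(im,col,smin=130,vmin=80,amin=20):
    hsv=cv2.cvtColor(im,cv2.COLOR_BGR2HSV);k=0
    for a,b in H[col]: k=k|cv2.inRange(hsv,(a,smin,vmin),(b,255,255))
    n,_,st,ce=cv2.connectedComponentsWithStats(k)
    return [(ce[i],st[i]) for i in range(1,n) if st[i][4]>=amin]
def tool(p,s=None):
    "world shift (m) -> tool mm"
    s=s or read_state();return np.round(np.array(s['tcp_rot']).T@np.array(p)*1000,1)
E
python3 - <<'E'
from h import *
im=cv2.imread('pics/top0.png');m=camera_model('top')
for c in H:
    for ce,st in blobs(im,c):
        if 262<ce[0]<402 and 125<ce[1]<250: print(c,ce.round(1),st[2:],ray(m,ce,.034).round(3))
crop=im[85:205,125:245];cv2.imwrite('pics/cab.png',cv2.resize(crop,(600,600),interpolation=cv2.INTER_CUBIC))
crop=im[120:280,235:405]
cv2.imwrite('pics/tins.png',cv2.resize(crop,(680,640),interpolation=cv2.INTER_CUBIC))
E
```

```text
red [349.2 194.5] [10  8 57] [ 0.569 -0.301  0.034]
red [326.1 199. ] [ 9  9 59] [ 0.553 -0.225  0.034]
blue [353.1 226.7] [ 9  9 59] [ 0.463 -0.311  0.034]
```

View pics/cab.png

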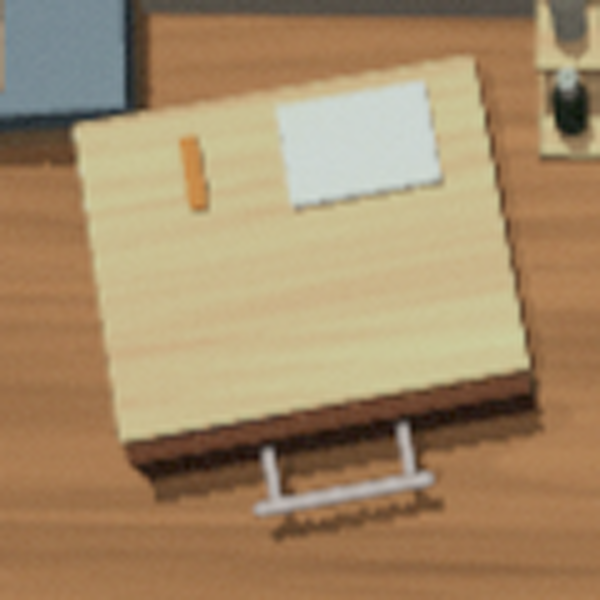

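The cabinet crop shows top corners at crop (75,127), (473,57), (532,372), (122,442), and the handle bar from (255,511) to (433,478).

Run:
```python
from h import *
im=cv2.imread('pics/top0.png');m=camera_model('top')
f=lambda p,z:ray(m,(p[0]/5+125-.4,p[1]/5+85-.4),z)
P=[f(p,.07) for p in[(75,127),(473,57),(532,372),(122,442)]]
for i in range(4): d=P[(i+1)%4]-P[i];print(P[i].round(3),np.linalg.norm(d).round(3),np.degrees(np.arctan2(d[1],d[0])).round(1))
a,b=f((255,511),.043),f((433,478),.043);d=b-a
print(a,b,'mid',(a+b)/2,np.linalg.norm(d),np.degrees(np.arctan2(d[1],d[0])),'ctr',np.mean(P,0))
hsv=cv2.cvtColor(im,cv2.COLOR_BGR2HSV)
for u,v in[(290,200),(291,231),(377,193)]: print(hsv[v,u],ray(m,(u,v),.034).round(3))
s=read_state();print(np.round(s['joint_positions'],2))
mw=camera_model('wrist');print(np.array(mw['camera_matrix']).round(0).tolist());V=np.array(mw['view']);c=-V[:3,:3].T@V[:3,3]
R=np.array(s['tcp_rot']);print('cam in tool',R.T@(c-s['tool_pos']),(V[:3,:3]@R).round(3).tolist())
```

```text
[0.838 0.395 0.07 ] 0.268 -78.6
[0.891 0.133 0.07 ] 0.221 -168.3
[0.674 0.088 0.07 ] 0.268 100.8
[0.624 0.352 0.07 ] 0.218 11.6
[0.58503943 0.26907599 0.043     ] [0.60869934 0.15312299 0.043     ] mid [0.59686938 0.21109949 0.043     ] 0.1183422569335131 -78.46726463196018 ctr [0.75668362 0.24191799 0.07      ]
[ 28 120 202] [ 0.548 -0.107  0.034]
[ 28 121 203] [ 0.446 -0.11   0.034]
[ 27 129 202] [ 0.575 -0.393  0.034]
[ 0.97  0.15  1.44 -0.    1.55 -0.13]
[[291.0, 0.0, 259.0], [0.0, 291.0, 192.0], [0.0, 0.0, 1.0]]
cam in tool [ 0.07110322  0.00015873 -0.06920558] [[0.0, 1.0, 0.001], [-0.962, 0.0, -0.274], [-0.274, -0.001, 0.962]]
```

View pics/tins.png

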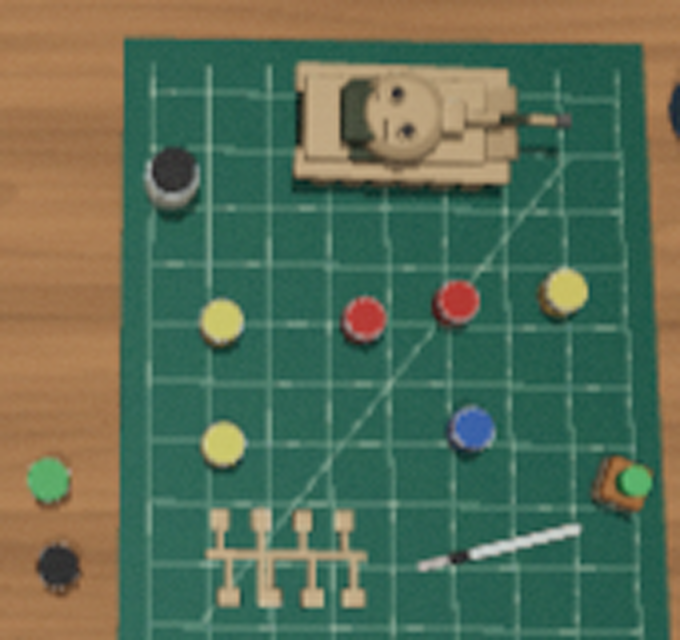

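The tin crop confirms six tins on the mat: 3 yellow, 2 red, 1 blue. The green and black tins lie off the mat. The cabinet yaw is about 11.5°, with the handle near (0.597, 0.211). I'll move above the handle.

```bash
sed -i "s/'yellow':\[(20,33)\]/'yellow':[(23,33)]/; s/smin=130/smin=105/" h.py; python3 -m creep '[[[-40,-10,5,5,40],[-85,-22,10,13,40],[-130,-34,16,21,40],[-175,-46,21,29,40],[-220,-58,26,37,40],[-265,-70,32,45,40],[-310,-82,38,51.5,40],[-355,-94,43,51.5,40],[-400,-106,48,51.5,40],[-436,-116,53,51.5,40],[-436,-116,53,51.5,40],[-436,-116,53,51.5,40],[-436,-116,53,51.5,40],[-436,-116,53,51.5,40]]]' 20
python3 - <<'E'
from h import *
s=read_state();m=camera_model('wrist');im=get_image('wrist');cv2.imwrite('pics/w1.png',im)
print(s['tool_pos'],np.array(s['tcp_rot']).round(3).tolist())
V=np.array(m['view']);print(V.round(3).tolist(),proj(m,(.597,.211,.045)))
E
```

```text
time_s: 1.5
tool_pos: [0.5961, 0.2122, 0.2512]
tcp_rot: [[-0.201, 0.98, 0.0], [0.98, 0.201, 0.0], [0.0, 0.0, -1.0]]
contact_force: [-0.8, -1.1, -0.3]
gripper_width: 0.467
finger_force: 0.0
[0.59611925 0.21219821 0.25122958] [[-0.201, 0.98, 0.0], [0.98, 0.201, 0.0], [0.0, 0.0, -1.0]]
[[0.98, 0.201, 0.0, -0.625], [0.193, -0.942, 0.274, 0.065], [0.055, -0.268, -0.962, 0.351], [0.0, 0.0, 0.0, 1.0]] [260.97612066 185.25561157]
```

View pics/w1.png

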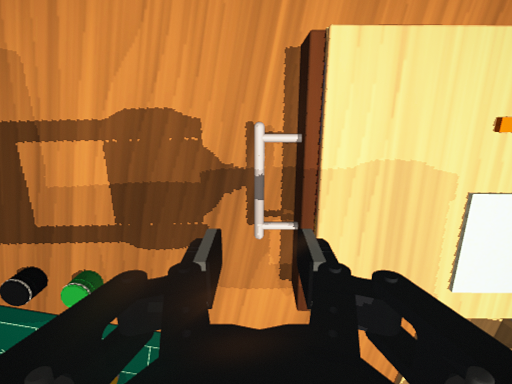

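The wrist view has the bar vertical at column 259, rows 123–238, within about 1 mm of being under the tool. I'll descend, grip and pull.

```bash
python3 -m creep '[[[0,0,40,0,37],[0,0,80,0,37],[0,0,115,0,37],[0,0,140,0,37],[0,0,157,0,37],[0,0,157,0,37],[0,0,157,0,37],[0,0,157,0,5],[0,0,157,0,5],[0,0,157,0,5],[0,0,157,0,5],[0,0,157,0,5],[0,0,157,0,5]]]' 25
```

```text
time_s: 2.85
tool_pos: [0.5961, 0.2114, 0.0944]
tcp_rot: [[-0.2, 0.98, -0.001], [0.98, 0.2, -0.0], [0.0, -0.001, -1.0]]
contact_force: [-8.0, -1.0, 6.4]
gripper_width: 0.106
finger_force: 24.5
```

```bash
python3 -m creep '[[[0,-5,0,0,5],[0,-15,0,0,5],[0,-27,0,0,5],[0,-39,0,0,5],[0,-51,0,0,5],[0,-63,0,0,5],[0,-75,0,0,5],[0,-87,0,0,5],[0,-99,0,0,5],[0,-111,0,0,5],[0,-123,0,0,5],[0,-135,0,0,5],[0,-146,0,0,5],[0,-154,0,0,5],[0,-160,0,0,5],[0,-163,0,0,5],[0,-163,0,0,5],[0,-163,0,0,5]]]'
```

```text
time_s: 4.65
tool_pos: [0.4364, 0.1793, 0.0944]
tcp_rot: [[-0.2, 0.98, 0.0], [0.98, 0.2, 0.001], [0.001, 0.001, -1.0]]
contact_force: [-3.9, 9.8, 6.7]
gripper_width: 0.102
finger_force: 25.2
```

```bash
python3 -m creep '[[[0,0,0,0,36],[0,0,0,0,36],[0,0,0,0,36],[0,0,-40,0,36],[0,0,-80,0,36],[0,0,-130,0,36],[0,0,-170,0,36],[0,0,-170,0,36],[0,0,-170,0,36]]]'
python3 - <<'E'
from h import *
s=read_state();m=camera_model('wrist');im=get_image('wrist');cv2.imwrite('pics/w2.png',im)
mt=camera_model('top');t=get_image('top');cv2.imwrite('pics/t2.png',t)
print(s['tool_pos'])
for c in H:
    for ce,st in blobs(im,c,amin=300): print('w',c,ce.round(1),st,ray(m,ce,.019).round(3))
    for ce,st in blobs(t,c): print('t',c,ce.round(1),st,ray(mt,ce,.034).round(3))
E
```

```text
time_s: 5.55
tool_pos: [0.4371, 0.1786, 0.2644]
tcp_rot: [[-0.2, 0.98, 0.001], [0.98, 0.2, 0.0], [-0.0, 0.001, -1.0]]
contact_force: [0.1, -0.2, -0.0]
gripper_width: 0.421
finger_force: 0.0
[0.43710776 0.17860313 0.26443104]
w yellow [373.3 236.3] [ 311  211  126   60 5620] [0.583 0.133 0.019]
t yellow [218.6 190. ] [204 168  29  45 906] [0.578 0.129 0.034]
t yellow [376.5 192. ] [372 188  10   9  56] [ 0.578 -0.391  0.034]
t yellow [290.2 199.6] [286 196   9   9  56] [ 0.549 -0.107  0.034]
t yellow [290.6 230.5] [287 226   8  10  55] [ 0.448 -0.108  0.034]
w red [378.1 174.3] [ 312  141  138   69 8596] [0.565 0.206 0.019]
t red [437.9 134. ] [429 130  20   9  33] [ 0.78  -0.606  0.034]
t red [194.4 179.5] [182 172  25  21 231] [0.612 0.21  0.034]
t red [349.1 194.7] [344 190  11  10  74] [ 0.568 -0.301  0.034]
t red [326.  198.9] [321 195  10   9  65] [ 0.553 -0.225  0.034]
t red [465.5 244.8] [ 447  213   50   68 1281] [ 0.409 -0.672  0.034]
w blue [385.3 100.1] [  317    62   147    78 10295] [0.548 0.282 0.019]
t blue [170.2 183.1] [159 177  23  13 222] [0.599 0.289 0.034]
t blue [ 42.8 195.6] [ 40 193   7   6  20] [0.552 0.706 0.034]
t blue [118.8 225.6] [114 218   9  17  32] [0.456 0.449 0.034]
t blue [353.  226.6] [349 222   9  10  68] [ 0.463 -0.311  0.034]
```

View pics/w2.png

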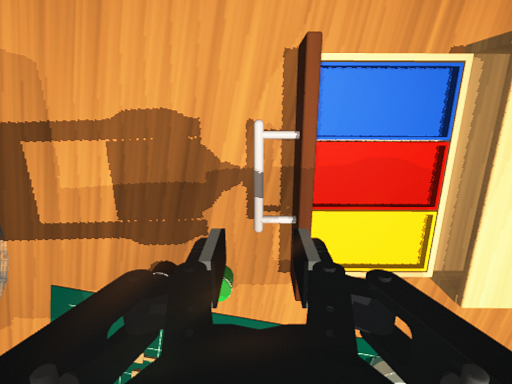

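The drawer is open. The trays run blue (rows 60–140), red (140–209) and yellow (209–272), with borders near rows 140 and 209 at column 375. Next I'll compute the tray centres.

Run:
```python
from h import *
s=read_state();m=camera_model('wrist')
u=np.array([.98,.2,0]);v=np.array([-.2,.98,0])
h=(ray(m,(259.3,122),.043)+ray(m,(259.3,232),.043))/2;print('handle',h, (ray(m,(259.3,122),.043)-ray(m,(259.3,232),.043)))
for px in[(325,55),(375,140),(437,140),(375,209.5),(437,209.5),(330,274),(472,55),(431,274),(462,64)]:
    p=ray(m,px,.030)-h;print(px,'u',round(p@u,4),'v',round(p@v,4))
```

```text
handle [0.43516072 0.17892642 0.043     ] [-0.02305916  0.1129959   0.        ]
(325, 55) u 0.0626 v 0.1193
(375, 140) u 0.119 v 0.0391
(437, 140) u 0.1827 v 0.0391
(375, 209.5) u 0.1272 v -0.0366
(437, 209.5) u 0.1953 v -0.0365
(330, 274) u 0.0831 v -0.1168
(472, 55) u 0.2026 v 0.1192
(431, 274) u 0.2017 v -0.1167
(462, 64) u 0.1946 v 0.1113
```

```bash
cat >> h.py <<'E'
RED=np.array([.5595,.2053]);U=np.array([.98,.2]);W=np.array([-.2,.98])
def slot(col,i): return RED+W*{'blue':.076,'red':0,'yellow':-.0765}[col]+U*.042*i
def shift(x,y,z):
    s=read_state();return tool(np.array([x,y,z])-s['tool_pos'],s)
def look(col,near=None,z=.034):
    m=camera_model('wrist');im=get_image('wrist')
    t=np.array(read_state()['tool_pos'])[:2] if near is None else np.array(near)
    c=[(ray(m,ce,z)[:2],st) for ce,st in blobs(im,col,amin=80)]
    return sorted(c,key=lambda q:np.linalg.norm(q[0]-t))[:2]
def tops():
    m=camera_model('top');im=get_image('top')
    for c in H:
        for ce,st in blobs(im,c):
            p=ray(m,ce,.034)
            if st[4]<120 and .4<p[0]<.66 and -.45<p[1]<-.03: print('top',c,p[:2].round(3),st[4])
E
python3 -m creep '[[[-30,-5,5,8,60],[-75,-12,11,16.5,60],[-120,-20,18,25,60],[-165,-27,25,33.5,60],[-210,-34,32,42,60],[-255,-41,40,50.5,60],[-283,-46.6,44,59,60],[-283,-46.6,44,67.5,60],[-283,-46.6,44,76,60],[-283,-46.6,44,84,60],[-283,-46.6,44,90,60],[-283,-46.6,44,90,60],[-283,-46.6,44,90,60]]]'
python3 - <<'E'
from h import *
for p,st in look('yellow'): print(p,st)
print(np.round(read_state()['joint_positions'],2));q=look('yellow')[0][0];print(shift(*q,.087)); tops()
E
```

```text
time_s: 6.95
tool_pos: [0.4477, -0.1078, 0.2191]
tcp_rot: [[0.979, 0.203, -0.001], [0.203, -0.979, 0.0], [-0.001, -0.001, -1.0]]
contact_force: [0.3, -0.4, 0.8]
gripper_width: 0.701
finger_force: 0.0
[ 0.44511329 -0.1082388 ] [244 174  34  33 860]
[ 0.54606954 -0.10680491] [ 265   53   38   40 1185]
[-0.4  -0.04  1.82 -0.    1.37  0.96]
[-2.700e+00 -1.000e-01  1.325e+02]
top yellow [ 0.578 -0.391] 58
top red [ 0.568 -0.301] 75
top blue [ 0.463 -0.311] 68
```

```bash
python3 -m creep '[[[-2,0,45,0,60],[-2,0,90,0,60],[-2,0,120,0,60],[-2,0,132,0,60],[-2,0,132,0,60],[-2,0,132,0,20],[-2,0,132,0,20],[-2,0,132,0,20],[-2,0,132,0,20],[-2,0,132,0,20],[-2,0,132,0,20],[-2,0,132,0,20],[-2,0,112,0,20],[-2,0,72,0,20],[-2,0,22,0,20],[-2,0,22,0,20]]]' 25
python3 - <<'E'
from h import *
cv2.imwrite('pics/w3.png',get_image('wrist'));print(shift(*slot('yellow',1),.2))
E
```

```text
time_s: 8.7
tool_pos: [0.4479, -0.1091, 0.2052]
tcp_rot: [[0.98, 0.2, 0.01], [0.2, -0.98, -0.004], [0.009, 0.006, -1.0]]
contact_force: [0.6, -0.3, -1.4]
gripper_width: 0.388
finger_force: 25.2
[ 214.9 -208.8    2.5]
```

View pics/w3.png

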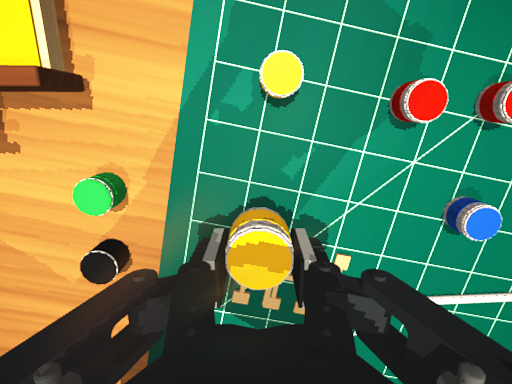

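The tin sits centred between the pads at (259,255). I'll carry it to the rear slot of the yellow tray.

```bash
python3 -m creep '[[[20,-20,0,0,20],[52,-50,0,0,20],[84,-82,0,0,20],[117,-114,0,0,20],[150,-146,0,0,20],[182,-178,0,0,20],[206,-200,0,0,20],[215,-209,2,0,20],[215,-209,2,0,20],[215,-209,2,0,20],[215,-209,30,0,20],[215,-209,60,0,20],[215,-209,80,0,20],[215,-209,88,0,20],[215,-209,88,0,20],[215,-209,88,0,20]]]'
python3 - <<'E'
from h import *
print(shift(*slot('yellow',1),.104))
cv2.imwrite('pics/w4.png',get_image('wrist'))
E
```

```text
time_s: 10.35
tool_pos: [0.6152, 0.1389, 0.1112]
tcp_rot: [[0.98, 0.199, 0.001], [0.199, -0.98, 0.0], [0.001, 0.0, -1.0]]
contact_force: [0.6, 0.4, -1.3]
gripper_width: 0.389
finger_force: 25.2
[0.7 0.4 7.2]
```

View pics/w4.png

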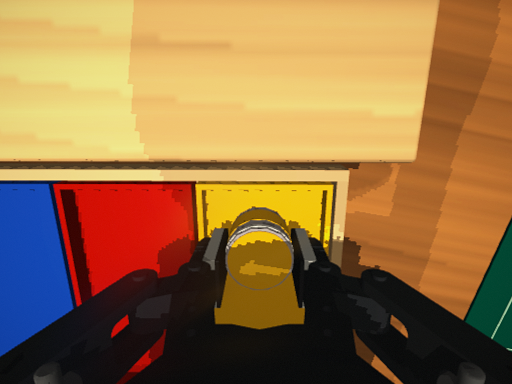

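Over the yellow tray (columns 197–335, centre 266), the tin at column 259 sits about 3 mm to the left. I'll nudge it, lower it and release.

```bash
sed -i 's/RED=np.array(\[.5595,.2053\])/RED=np.array([.560,.2025])/' h.py; python3 -m creep '[[[0,3,3,0,20],[0,3,6,0,20],[0,3,6.5,0,20],[0,3,6.5,0,20],[0,3,6.5,0,52],[0,3,6.5,0,52],[0,3,6.5,0,52],[0,3,-20,0,52],[0,3,-60,0,52],[0,3,-100,0,55],[0,3,-100,0,55]]]'
python3 - <<'E'
from h import *
tops();print(shift(.545,-.107,.2))
for p,st in look('yellow',z=.051): print(p,st, slot('yellow',1))
E
```

```text
time_s: 11.5
tool_pos: [0.6169, 0.1367, 0.2156]
tcp_rot: [[0.98, 0.2, 0.008], [0.2, -0.98, 0.001], [0.008, 0.001, -1.0]]
contact_force: [1.0, 0.3, 0.1]
gripper_width: 0.641
finger_force: 0.0
top yellow [ 0.578 -0.391] 58
top yellow [ 0.549 -0.107] 55
top red [ 0.568 -0.301] 75
top red [ 0.553 -0.225] 68
top blue [ 0.463 -0.311] 67
[-118.6  224.5   12.2]
[0.62542535 0.13948748] [ 217  156   85   60 4069] [0.61646 0.13593]
[0.61945654 0.09933859] [303 191   5  21  85] [0.61646 0.13593]
```

```bash
python3 -m creep '[[[-10,20,0,0,60],[-32,62,0,0,60],[-54,104,0,0,60],[-76,146,0,0,60],[-98,188,0,0,60],[-113,214,0,0,60],[-119,224,12,0,60],[-119,224,12,0,60],[-119,224,12,0,60]]]'
python3 - <<'E'
from h import *
q=look('yellow')[0];print(q,shift(*q[0],.087),q[0]); tops()
E
```

```text
time_s: 12.5
tool_pos: [0.5436, -0.106, 0.1968]
tcp_rot: [[0.98, 0.2, -0.002], [0.2, -0.98, 0.001], [-0.002, -0.001, -1.0]]
contact_force: [0.3, 0.6, 0.4]
gripper_width: 0.701
finger_force: 0.0
(array([ 0.54616591, -0.10674446]), array([ 244,  174,   37,   35, 1030], dtype=int32)) [  2.2   1.6 110.3] [ 0.54616591 -0.10674446]
top yellow [ 0.578 -0.392] 60
top yellow [ 0.543 -0.105] 34
top red [ 0.568 -0.301] 75
top blue [ 0.463 -0.311] 68
```

```bash
python3 -m creep '[[[2,1,45,0,60],[2,1,85,0,60],[2,1,105,0,60],[2,1,110,0,60],[2,1,110,0,60],[2,1,110,0,20],[2,1,110,0,20],[2,1,110,0,20],[2,1,110,0,20],[2,1,110,0,20],[2,1,110,0,20],[2,1,90,0,20],[2,1,50,0,20],[2,1,0,0,20],[2,1,0,0,20]]]' 25
python3 - <<'E'
from h import *
print(shift(*slot('yellow',0),.104))
E
```

```text
time_s: 14.1
tool_pos: [0.5478, -0.1079, 0.2055]
tcp_rot: [[0.98, 0.2, 0.01], [0.2, -0.98, -0.004], [0.009, 0.006, -1.0]]
contact_force: [-1.0, -0.1, -1.4]
gripper_width: 0.385
finger_force: 25.2
[  73.1 -225.8  100.9]
```

```bash
python3 -m creep '[[[7,-20,0,0,20],[20,-60,0,0,20],[34,-102,0,0,20],[48,-144,0,0,20],[62,-186,0,0,20],[72,-215,0,0,20],[75,-224,0,0,20],[75,-224,0,0,20],[75,-224,30,0,20],[75,-224,65,0,20],[75,-224,85,0,20],[75,-224,92,0,20],[75,-224,92,0,20],[75,-224,92,0,20]]]'
python3 - <<'E'
from h import *
print(shift(*slot('yellow',0),.104))
E
```

```text
time_s: 15.5
tool_pos: [0.5749, 0.1261, 0.1067]
tcp_rot: [[0.98, 0.199, 0.001], [0.199, -0.98, -0.0], [0.001, 0.0, -1.0]]
contact_force: [-0.3, -1.0, -1.1]
gripper_width: 0.384
finger_force: 26.6
[ 0.7 -1.3  2.7]
```

```bash
python3 -m creep '[[[0,0,2.3,0,20],[0,0,2.3,0,20],[0,0,2.3,0,52],[0,0,2.3,0,52],[0,0,2.3,0,52],[0,0,-25,0,52],[0,0,-65,0,55],[-10,35,-93,0,60],[-22,80,-93,0,60],[-34,125,-93,0,60],[-46,170,-93,0,60],[-58,215,-93,0,60],[-70,260,-93,0,60],[-82,305,-93,0,60],[-92,335,-93,0,60],[-94,340,-93,0,60],[-94,340,-93,0,60],[-94,340,-93,0,60]]]'
python3 - <<'E'
from h import *
q=look('red')[0];print(q,shift(*q[0],.087)); tops()
cv2.imwrite('pics/t5.png',cv2.resize(get_image('top')[80:280,130:410],None,fx=2.8,fy=2.8))
E
```

```text
time_s: 17.3
tool_pos: [0.5504, -0.224, 0.1988]
tcp_rot: [[0.98, 0.2, -0.0], [0.2, -0.98, 0.0], [-0.0, -0.0, -1.0]]
contact_force: [0.7, -0.4, -1.0]
gripper_width: 0.702
finger_force: 0.0
(array([ 0.54976829, -0.22497113]), array([ 244,  177,   36,   36, 1000], dtype=int32)) [ -1.    1.1 111.9]
top red [ 0.549 -0.226] 51
```

View pics/t5.png

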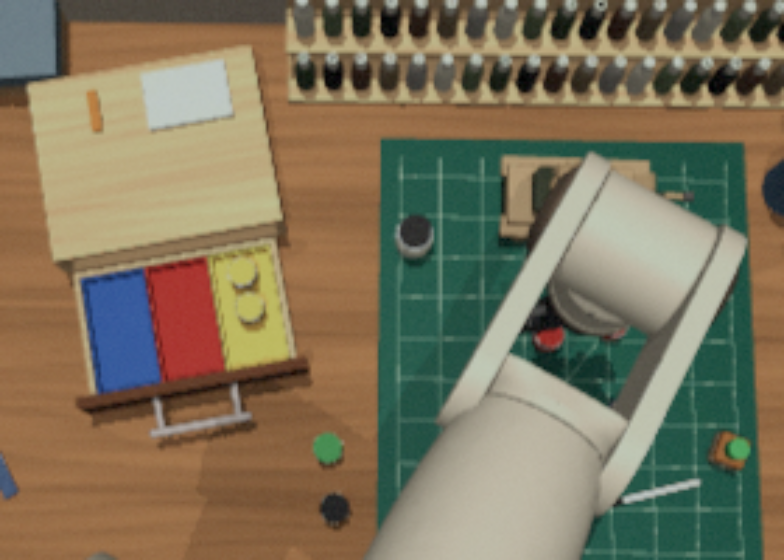

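Two yellow tins stand in the yellow tray, at crop (243,272) and (250,308), with nothing else moved. Next is the first red tin.

```bash
python3 -m creep '[[[-1,1,45,0,60],[-1,1,85,0,60],[-1,1,107,0,60],[-1,1,112,0,60],[-1,1,112,0,60],[-1,1,112,0,20],[-1,1,112,0,20],[-1,1,112,0,20],[-1,1,112,0,20],[-1,1,112,0,20],[-1,1,112,0,20],[-1,1,90,0,20],[-1,1,50,0,20],[-1,1,-10,0,20],[-1,1,-10,0,20]]]' 25
python3 - <<'E'
from h import *
print(shift(*slot('red',1),.104))
E
```

```text
time_s: 18.95
tool_pos: [0.5509, -0.2267, 0.2159]
tcp_rot: [[0.98, 0.2, 0.008], [0.2, -0.98, -0.005], [0.007, 0.006, -1.0]]
contact_force: [0.8, -1.0, -0.6]
gripper_width: 0.389
finger_force: 25.1
[ 136.  -419.3  110.3]
```

```bash
python3 -m creep '[[[7,-20,0,0,20],[21,-63,0,0,20],[35,-106,0,0,20],[49,-149,0,0,20],[63,-192,0,0,20],[77,-235,0,0,20],[91,-278,0,0,20],[105,-321,0,0,20],[119,-364,0,0,20],[131,-400,0,0,20],[137,-417,0,0,20],[137,-417,0,0,20],[137,-417,30,0,20],[137,-417,70,0,20],[137,-417,95,0,20],[137,-417,102,0,20],[137,-417,102,0,20],[137,-417,102,0,20]]]'
python3 - <<'E'
from h import *
print(shift(*slot('red',1),.104))
E
```

```text
time_s: 20.75
tool_pos: [0.601, 0.2091, 0.108]
tcp_rot: [[0.98, 0.199, 0.001], [0.199, -0.98, -0.0], [0.001, 0.0, -1.0]]
contact_force: [-0.7, -0.0, 0.5]
gripper_width: 0.387
finger_force: 25.6
[ 0.5 -1.7  4. ]
```

```bash
python3 -m creep '[[[0,-1,3.4,0,20],[0,-1,3.4,0,20],[0,-1,3.4,0,52],[0,-1,3.4,0,52],[0,-1,3.4,0,52],[0,-1,-25,0,52],[0,-1,-65,0,55],[-7,25,-95,0,60],[-19,69,-95,0,60],[-31,113,-95,0,60],[-43,157,-95,0,60],[-56,201,-95,0,60],[-68,245,-95,0,60],[-80,289,-95,0,60],[-93,333,-95,0,60],[-105,377,-95,0,60],[-117,421,-95,0,60],[-129,465,-95,0,60],[-137,491,-95,0,60],[-137,491,-95,0,60]]]'; python3 -m creep '[[[0,0,0,0,60],[0,0,0,0,60]]]';  python3 - <<'E'
from h import *
q=look('red')[0];print(q,shift(*q[0],.087)); tops()
E
```

```text
time_s: 22.75
tool_pos: [0.5635, -0.3019, 0.2014]
tcp_rot: [[0.98, 0.197, -0.001], [0.197, -0.98, -0.0], [-0.001, 0.0, -1.0]]
contact_force: [0.3, 0.7, -1.0]
gripper_width: 0.706
finger_force: 0.0
time_s: 22.95
tool_pos: [0.5645, -0.2977, 0.2019]
tcp_rot: [[0.98, 0.2, -0.0], [0.2, -0.98, 0.0], [-0.0, -0.0, -1.0]]
contact_force: [0.2, 1.0, 0.6]
gripper_width: 0.699
finger_force: 0.0
(array([ 0.56489119, -0.30176517]), array([248, 176,  36,  35, 982], dtype=int32)) [ -0.5   4.3 115. ]
top red [ 0.565 -0.303] 48
```

```bash
python3 -m creep '[[[0,4,45,0,60],[0,4,85,0,60],[0,4,108,0,60],[0,4,115,0,60],[0,4,115,0,60],[0,4,115,0,20],[0,4,115,0,20],[0,4,115,0,20],[0,4,115,0,20],[0,4,115,0,20],[0,4,115,0,20],[0,4,90,0,20],[0,4,50,0,20],[0,4,-5,0,20],[0,4,-5,0,20],[0,4,-5,0,20]]]' 25
python3 - <<'E'
from h import *
print(shift(*slot('red',0),.104))
E
```

```text
time_s: 24.65
tool_pos: [0.5657, -0.3027, 0.2098]
tcp_rot: [[0.98, 0.2, 0.004], [0.2, -0.98, -0.003], [0.003, 0.003, -1.0]]
contact_force: [-0.8, -0.6, -0.9]
gripper_width: 0.384
finger_force: 25.2
[  95.  -496.5  104.4]
```

```bash
python3 -m creep '[[[5,-20,0,0,20],[13,-65,0,0,20],[21,-110,0,0,20],[30,-155,0,0,20],[39,-200,0,0,20],[47,-245,0,0,20],[56,-290,0,0,20],[65,-335,0,0,20],[74,-380,0,0,20],[83,-425,0,0,20],[91,-470,0,0,20],[96,-495,0,0,20],[96,-495,0,0,20],[96,-495,30,0,20],[96,-495,70,0,20],[96,-495,92,0,20],[96,-495,99,0,20],[96,-495,99,0,20],[96,-495,99,0,20]]]'
python3 - <<'E'
from h import *
print(shift(*slot('red',0),.104));tops()
E
```

```text
time_s: 26.55
tool_pos: [0.5601, 0.2017, 0.108]
tcp_rot: [[0.98, 0.2, -0.0], [0.2, -0.98, -0.0], [-0.0, 0.0, -1.0]]
contact_force: [0.1, -0.1, -0.1]
gripper_width: 0.384
finger_force: 25.8
[ 0.  -0.8  4. ]
top yellow [ 0.578 -0.391] 57
top blue [ 0.463 -0.311] 67
```

```bash
python3 -m creep '[[[0,0,3.5,0,20],[0,0,3.5,0,20],[0,0,3.5,0,52],[0,0,3.5,0,52],[0,0,3.5,0,52],[0,0,-25,0,52],[0,0,-65,0,55],[-10,24,-95,0,60],[-27,66,-95,0,60],[-44,108,-95,0,60],[-62,150,-95,0,60],[-79,192,-95,0,60],[-97,234,-95,0,60],[-114,276,-95,0,60],[-131,318,-95,0,60],[-149,360,-95,0,60],[-166,402,-95,0,60],[-183,444,-95,0,60],[-199,483,-95,0,60],[-199,483,-95,0,60]]]'; python3 -m creep '[[[0,0,0,0,60],[0,0,0,0,60]]]';  python3 - <<'E'
from h import *
q=look('blue')[0];print(q,shift(*q[0],.087)); tops()
E
```

```text
time_s: 28.6
tool_pos: [0.4606, -0.3154, 0.2026]
tcp_rot: [[0.981, 0.196, -0.001], [0.196, -0.981, -0.001], [-0.001, 0.001, -1.0]]
contact_force: [-0.4, 0.2, -0.4]
gripper_width: 0.704
finger_force: 0.0
time_s: 28.8
tool_pos: [0.4619, -0.3105, 0.2028]
tcp_rot: [[0.98, 0.2, -0.0], [0.2, -0.98, 0.0], [-0.0, -0.0, -1.0]]
contact_force: [0.1, -0.6, -0.1]
gripper_width: 0.7
finger_force: 0.0
(array([ 0.45999147, -0.31110787]), array([244, 178,  35,  34, 943], dtype=int32)) [ -2.2   0.4 116. ]
```

```bash
python3 -m creep '[[[-2,0,45,0,60],[-2,0,85,0,60],[-2,0,108,0,60],[-2,0,116,0,60],[-2,0,116,0,60],[-2,0,116,0,20],[-2,0,116,0,20],[-2,0,116,0,20],[-2,0,116,0,20],[-2,0,116,0,20],[-2,0,116,0,20],[-2,0,90,0,20],[-2,0,50,0,20],[-2,0,-5,0,20],[-2,0,-5,0,20],[-2,0,-5,0,20]]]' 25
python3 - <<'E'
from h import *
print(shift(*slot('blue',0),.104))
E
```

```text
time_s: 30.5
tool_pos: [0.4603, -0.312, 0.2103]
tcp_rot: [[0.98, 0.2, 0.003], [0.2, -0.98, -0.003], [0.003, 0.004, -1.0]]
contact_force: [0.4, -0.3, -1.3]
gripper_width: 0.387
finger_force: 25.3
[ 200.2 -560.6  104.8]
```

```bash
python3 -m creep '[[[7,-20,0,0,20],[22,-62,0,0,20],[37,-104,0,0,20],[52,-146,0,0,20],[67,-188,0,0,20],[82,-230,0,0,20],[97,-272,0,0,20],[112,-314,0,0,20],[127,-356,0,0,20],[143,-398,0,0,20],[158,-440,0,0,20],[173,-482,0,0,20],[188,-524,0,0,20],[199,-552,0,0,20],[201,-559,0,0,20],[201,-559,0,0,20],[201,-559,30,0,20],[201,-559,70,0,20],[201,-559,70,0,20]]]'
python3 - <<'E'
from h import *
print(shift(*slot('blue',0),.104));tops()
E
```

```text
time_s: 32.4
tool_pos: [0.5431, 0.2741, 0.1329]
tcp_rot: [[0.98, 0.199, -0.008], [0.199, -0.98, -0.003], [-0.008, 0.002, -1.0]]
contact_force: [-0.5, -0.2, -1.1]
gripper_width: 0.387
finger_force: 25.3
[ 2.5 -2.5 28.9]
top yellow [ 0.578 -0.391] 56
```

```bash
python3 -m creep '[[[0,-1,15,0,20],[0,-1,26,0,20],[0,-1,26,0,20],[0,-1,26,0,20]]]'
python3 - <<'E'
from h import *
print(shift(*slot('blue',0),.104))
E
```

```text
time_s: 32.85
tool_pos: [0.5451, 0.2772, 0.1122]
tcp_rot: [[0.98, 0.2, 0.0], [0.2, -0.98, -0.0], [0.0, 0.0, -1.0]]
contact_force: [0.2, -0.9, -0.2]
gripper_width: 0.382
finger_force: 25.3
[-0.3  0.2  8.2]
```

```bash
python3 -m creep '[[[0,0,5,0,20],[0,0,7.7,0,20],[0,0,7.7,0,20],[0,0,7.7,0,52],[0,0,7.7,0,52],[0,0,7.7,0,52],[0,0,-25,0,52],[0,0,-65,0,55],[-4,24,-90,0,60],[-11,68,-90,0,60],[-18,112,-90,0,60],[-25,156,-90,0,60],[-31,200,-90,0,60],[-38,244,-90,0,60],[-45,288,-90,0,60],[-52,332,-90,0,60],[-52,332,-90,0,60]]]'; python3 -m creep '[[[-7,44,0,0,60],[-14,88,0,0,60],[-21,132,0,0,60],[-28,176,0,0,60],[-35,220,0,0,60],[-42,264,0,0,60],[-49,308,0,0,60],[-52,329,0,0,60],[-52,329,0,0,60],[-52,329,0,0,60],[-52,329,0,0,60]]]';  python3 - <<'E'
from h import *
q=look('yellow')[0];print(q,shift(*q[0],.087)); tops()
cv2.imwrite('pics/t6.png',cv2.resize(get_image('top')[80:280,130:410],None,fx=2.8,fy=2.8))
E
```

```text
time_s: 34.55
tool_pos: [0.5603, -0.063, 0.2017]
tcp_rot: [[0.981, 0.196, -0.0], [0.196, -0.981, -0.001], [-0.0, 0.001, -1.0]]
contact_force: [-0.6, 1.0, -0.0]
gripper_width: 0.704
finger_force: 0.0
time_s: 35.65
tool_pos: [0.5753, -0.3901, 0.2019]
tcp_rot: [[0.98, 0.201, -0.0], [0.201, -0.98, 0.0], [-0.0, -0.0, -1.0]]
contact_force: [-0.6, 0.9, 0.4]
gripper_width: 0.7
finger_force: 0.0
(array([ 0.57652782, -0.39056011]), array([243, 176,  37,  31, 871], dtype=int32)) [  1.    0.8 115.1]
```

View pics/t6.png

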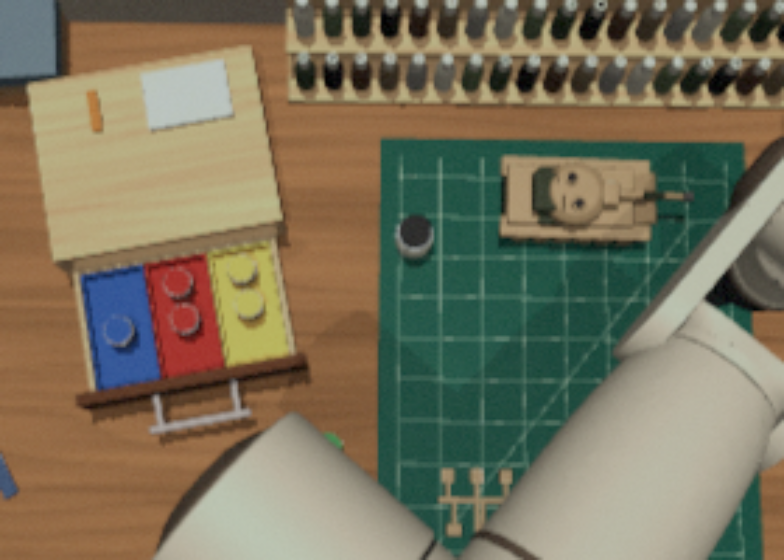

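Five tins stand in their trays: blue (118,330), red (178,283) and (184,320), yellow (243,272) and (250,305). The last yellow tin is under the tool.

```bash
python3 -m creep '[[[1,1,45,0,60],[1,1,85,0,60],[1,1,108,0,60],[1,1,115,0,60],[1,1,115,0,60],[1,1,115,0,20],[1,1,115,0,20],[1,1,115,0,20],[1,1,115,0,20],[1,1,115,0,20],[1,1,115,0,20],[1,1,90,0,20],[1,1,50,0,20],[1,1,-5,0,20],[1,1,-5,0,20],[1,1,-5,0,20]]]' 25
python3 - <<'E'
from h import *
print(shift(*slot('yellow',-1),.104))
E
```

```text
time_s: 37.4
tool_pos: [0.5768, -0.3923, 0.2101]
tcp_rot: [[0.98, 0.2, 0.004], [0.2, -0.98, -0.003], [0.003, 0.004, -1.0]]
contact_force: [0.2, 0.2, -1.1]
gripper_width: 0.385
finger_force: 25.2
[  60.2 -510.1  104.3]
```

```bash
python3 -m creep '[[[3,-20,0,0,20],[8,-65,0,0,20],[14,-110,0,0,20],[19,-155,0,0,20],[24,-200,0,0,20],[30,-245,0,0,20],[35,-290,0,0,20],[41,-335,0,0,20],[46,-380,0,0,20],[52,-425,0,0,20],[57,-470,0,0,20],[61,-503,0,0,20],[61,-508,0,0,20],[61,-508,0,0,20],[61,-508,30,0,20],[61,-508,70,0,20],[61,-508,95,0,20],[61,-508,98,0,20],[61,-508,98,0,20]]]'
python3 - <<'E'
from h import *
print(shift(*slot('yellow',-1),.104));cv2.imwrite('pics/w7.png',get_image('wrist'))
E
```

```text
time_s: 39.3
tool_pos: [0.5345, 0.117, 0.1087]
tcp_rot: [[0.98, 0.199, -0.001], [0.199, -0.98, -0.0], [-0.001, 0.0, -1.0]]
contact_force: [0.3, -0.4, -0.2]
gripper_width: 0.384
finger_force: 26.0
[ 0.  -2.2  4.7]
```

View pics/w7.png

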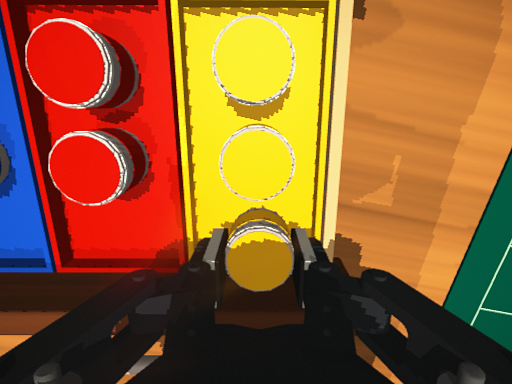

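The last tin is lined up at (260,257), with the other two yellow tins at (253,58) and (257,162). I'll lower, release, then go over the handle.

```bash
python3 -m creep '[[[0,0,4.3,0,20],[0,0,4.3,0,20],[0,0,4.3,0,52],[0,0,4.3,0,52],[0,0,4.3,0,52],[0,0,-25,0,52],[0,0,-65,0,52],[0,0,-110,-5,40],[-20,-18,-130,-13,37],[-45,-40,-130,-21,37],[-70,-65,-130,-29,37],[-85,-80,-130,-37,37],[-85,-80,-130,-45,37],[-85,-80,-130,-53,37],[-85,-80,-130,-61,37],[-85,-80,-130,-69,37],[-85,-80,-130,-77,37],[-85,-80,-130,-85,37],[-85,-80,-130,-90,37],[-85,-80,-130,-90,37]]]'; python3 -m creep '[[[0,0,0,0,37],[0,0,0,0,37]]]'
python3 - <<'E'
from h import *
m=camera_model('wrist');im=get_image('wrist');cv2.imwrite('pics/w8.png',im);print(shift(.4355,.179,.094),proj(m,(.4355,.179,.043)))
t=get_image('top');cv2.imwrite('pics/t8.png',t)
g=cv2.cvtColor(im,cv2.COLOR_BGR2HSV);k=cv2.inRange(g,(0,0,120),(180,50,255));k[:, :200]=0;k[:,330:]=0;k[245:]=0
n,_,st,ce=cv2.connectedComponentsWithStats(k)
for i in range(1,n):
    if st[i][4]>100: print(st[i],ce[i],ray(m,ce[i],.043))
E
```

```text
time_s: 41.35
tool_pos: [0.4352, 0.1794, 0.2389]
tcp_rot: [[-0.201, 0.979, 0.0], [0.979, 0.201, -0.0], [-0.0, -0.0, -1.0]]
contact_force: [-0.0, 0.5, -0.3]
gripper_width: 0.433
finger_force: 0.0
time_s: 41.55
tool_pos: [0.4353, 0.1794, 0.2389]
tcp_rot: [[-0.198, 0.98, -0.0], [0.98, 0.198, -0.0], [-0.0, -0.0, -1.0]]
contact_force: [-0.2, 0.1, -0.4]
gripper_width: 0.434
finger_force: 0.0
[ -0.4   0.2 144.9] [260.62896924 187.02769624]
[ 262  122   51  122 1654] [274.53143894 177.59854897] [0.44643771 0.19052405 0.043     ]
```

View pics/w8.png

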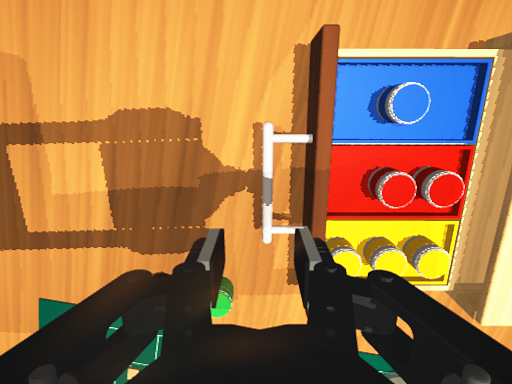

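All six tins stand in their trays. The bar is at column 267, about 5 mm farther in than assumed, so I'll offset for that and grip.

```bash
python3 -m creep '[[[0,5,40,0,38],[0,5,80,0,38],[0,5,115,0,38],[0,5,135,0,38],[0,5,145,0,38],[0,5,145,0,38],[0,5,145,0,25],[0,5,145,0,18],[0,5,145,0,12],[0,5,145,0,5],[0,5,145,0,5],[0,5,145,0,5],[0,5,145,0,5]]]' 25
```

```text
time_s: 42.95
tool_pos: [0.4407, 0.1805, 0.0949]
tcp_rot: [[-0.2, 0.98, 0.002], [0.98, 0.2, 0.0], [0.0, 0.002, -1.0]]
contact_force: [-0.7, -0.4, 7.0]
gripper_width: 0.104
finger_force: 24.4
```

```bash
python3 -m creep '[[[0,1,0,0,5],[0,3,0,0,5],[0,7,0,0,5],[0,12,0,0,5],[0,18,0,0,5],[0,24,0,0,5],[0,30,0,0,5],[0,36,0,0,5],[0,42,0,0,5],[0,48,0,0,5],[0,54,0,0,5],[0,60,0,0,5],[0,66,0,0,5],[0,72,0,0,5],[0,78,0,0,5],[0,84,0,0,5],[0,90,0,0,5],[0,96,0,0,5],[0,102,0,0,5],[0,108,0,0,5]]]';python3 -m creep '[[[0,6,0,0,5],[0,12,0,0,5],[0,18,0,0,5],[0,24,0,0,5],[0,30,0,0,5],[0,35,0,0,5],[0,39,0,0,5],[0,43,0,0,5],[0,46,0,0,5],[0,48,0,0,5],[0,49,0,0,5],[0,49,0,0,5],[0,49,0,0,5]]]'
```

```text
time_s: 44.95
tool_pos: [0.5466, 0.2017, 0.0948]
tcp_rot: [[-0.2, 0.98, 0.001], [0.98, 0.2, -0.0], [-0.001, 0.001, -1.0]]
contact_force: [-1.5, -4.7, 7.3]
gripper_width: 0.105
finger_force: 24.5
time_s: 46.25
tool_pos: [0.5947, 0.2114, 0.0949]
tcp_rot: [[-0.2, 0.98, 0.002], [0.98, 0.2, -0.0], [-0.001, 0.002, -1.0]]
contact_force: [2.2, -4.1, 5.3]
gripper_width: 0.105
finger_force: 24.4
```

Within about 1–2 mm of the shut grip pose. I'll push on gently until the force rises.

```bash
python3 -m creep '[[[0,1,0,0,5],[0,2,0,0,5],[0,2.5,0,0,5],[0,2.5,0,0,5]]]'
```

```text
time_s: 46.65
tool_pos: [0.5961, 0.2117, 0.0948]
tcp_rot: [[-0.2, 0.98, -0.001], [0.98, 0.2, -0.001], [-0.001, -0.001, -1.0]]
contact_force: [-9.0, -6.8, 13.4]
gripper_width: 0.102
finger_force: 25.2
```

The force is up and the pose matches the shut one. I'll release, rise and check.

```bash
python3 -m creep '[[[0,-2,0,0,15],[0,-2,0,0,36],[0,-2,0,0,36],[0,-2,0,0,36],[0,-2,-30,0,36],[0,-2,-70,0,36],[0,-2,-115,0,36],[0,-2,-157,0,36],[0,-2,-157,0,36],[0,-2,-157,0,36]]]'
python3 - <<'E'
from h import *
m=camera_model('wrist');a=get_image('wrist')
print(read_state()['tool_pos'],proj(m,(.597,.211,.045)))
cv2.imwrite('pics/end.png',np.vstack([a[60:330,180:500],cv2.resize(get_image('top')[80:200,130:290],(320,240))]))
E
```

```text
time_s: 47.65
tool_pos: [0.5947, 0.2119, 0.2516]
tcp_rot: [[-0.2, 0.98, 0.002], [0.98, 0.2, 0.0], [-0.0, 0.002, -1.0]]
contact_force: [-0.3, 0.4, -0.4]
gripper_width: 0.422
finger_force: 0.0
[0.594353   0.21181492 0.25020238] [262.17906067 185.1562767 ]
```

View pics/end.png

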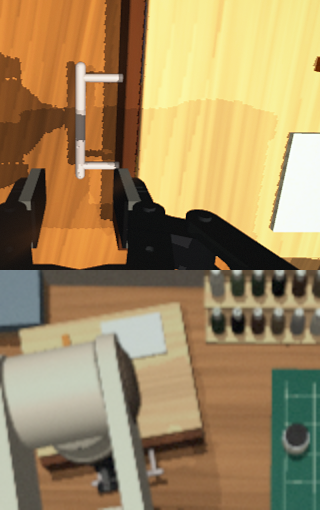

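The bar is at column 260, with the same offset from prediction as when the drawer was first shut. The drawer is closed and the gripper is clear.

```bash
python3 -c "
from bench import job
print(job.finish_job())"
```

```text
the job is handed in; nothing more can be done
None
```

I set all six tins on the mat (3 yellow, 2 red, 1 blue) upright in the tray of their own colour, pushed the drawer shut to within about 1 mm of its starting position by the wrist camera, and handed the job in at about 48 s; `finish_job()` gave no verdict.

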